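# Wedge the rocking candle riser

## Robot

A 6-joint arm with a two-finger parallel gripper is mounted at the origin on the work surface. World frame = base frame: x ahead of the robot, y to its left, z up, the work surface at z = 0. Lengths are in m, angles in degrees, forces in N, time in s.
With the tool pointing down it reaches from about 0.25 to 0.725 m from the base axis. Payload 9.7 kg.
Tool frame: the origin (TCP) lies midway between the tips of the shut fingers; the grasp point (between the pads) lies 19 mm behind it; z points along the fingers, x is the direction in which the jaws open and shut, and the axes are right-handed (so a half turn about z gives the same grasp; the last joint's range is limited). The gripper opens to 85 mm and grips with 20 to 120 N. Pads are 22 mm wide; open, the fingers measure 114 mm over their backs; the gripper's body (76 mm by 85 mm) begins 54 mm behind the grasp point. The pads swing forward as they close: fully open they stand 13 mm farther back than shut.
Start: joints at [69.557, 4.979, 10.078, 95.1, 0, 90], TCP at [0.192, 0.515, 0.231] pointing down, gripper open.
Joint ranges: [-179.16, 179.16], [-48.56, 103.87], [-65.8, 70.77], [-126.05, 130.52], [-82.76, 87.17], [-180, 180]. Speed limits (degrees/s): [127.2, 127.2, 147.25, 180, 180, 180].

## Interface

Orientations are given as [roll, pitch, yaw] about the fixed x, y, z axes, in that order (R = Rz(yaw) Ry(pitch) Rx(roll)).
In Python, from workcell import bot, optics gives the robot as it stands.
- The arm moves only by the shell command python3 -m creep 'ROWS' [FORCE]. ROWS is JSON, a list of rows, each a list of 7 numbers: the shift along the tool's x, y, z in m, then the turn, a rotation vector about the tool's x, y, z in rad, then the opening, from 0 (shut) to 1 (fully open). A call has 1 to 8 rows; each row is the pose to reach, as a shift and turn from the pose commanded when the call began, along the tool's axes at that moment; what a row does not reach only later rows make up. A row lasts 1/10 s, in which the tool goes at most 50 mm and 8.59 degrees, less where a joint would pass 70% of its speed; a pose out of reach is approached as far as the arm can. A call with a gripper value outside its range is refused whole. The fingers move at their own pace and stop on an object; FORCE is the grip in N (left out, the last holds). Time passes only in rows, so rows that repeat a pose let the fingers close. It gives the time, the measured TCP pose, the force and the opening at its end, in the units of the state.
- bot.get_obs(): the state, without advancing time (a new reading comes with each control period).
- optics.camera(name): name is "scene" or "top" or "wrist"; returns the picture (400x640x3 uint8, red, green, blue); there is no depth.
- optics.camera_params(name): a dict with "camera_matrix" (3x3 intrinsics, pixels), "D" ([k1, k2, p1, p2, k3] as OpenCV has them; the pictures are not rectified), "R" (3x3) and "t" (3): a world point X has camera coordinates R X + t; the wrist camera has in their place "mount" (4x4, takes a point from camera to tool coordinates, whose origin is the TCP and whose axes are the tool frame's). Camera axes: x right, y down, z forward; pixel columns grow to the right and rows downward; lengths in m; the calibration is good to about 2 mm. A picture is of the moment at which its call begins: read the wrist's pose just before it. camera_params takes no time and is no camera call.
- bot.job_done(): hands the job in, once; it reports no verdict.
The state is a dict: "time": time; "q": joint angles; "qd": joint speeds; "joint_efforts": joint torques, N m; "ee_pos": TCP position; "tcp_rot": TCP orientation; "wrist_force": force on the tool from outside, world axes, zero at the start; "torque": the same for the moment, N m; "opening": finger opening in m.
Only numpy, scipy, OpenCV 4.12 (cv2) and the standard library are available. Lean on these libraries where they do the work, as an engineer would, in place of code of your own. Each camera call takes 0.05 s, during which the arm holds its last target.

## Task

The wooden display riser rocks because the foot at its near right corner, as seen from the robot, is too short. With the fingertips, press that corner down until you feel it rock and let it come back up, then push the loose wooden wedge, thin end first, under the short foot just until it is snug, and press firmly on the same corner again to make sure it no longer dips. Only press and push: lift or carry nothing, keep the riser where it stands, leave the candles and the other things alone, and finish with the hand clear.

Things in the scene. Friction and masses are not known exactly. Their poses are not given: they have to be found in the camera images.
- riser: Loose low wooden box, 180 (x) x 280 (y) x 70 mm high, about 0.9 kg plus two candles on its rear half. Origin: centre of its underside at table level; x away from the robot, y to its left, turned up to 0.3 rad. Four dark feet 30 mm square at the corners, flush with the top's edges; side boards end 22 mm above the table. It stands on three feet, the near right one in the air.
- loose_corner (a point): Point on the riser's top face over the middle of the short foot (riser frame -75, -125, 70 mm): where to press. About 2 to 4 N there tips the riser until the short foot meets the table, the corner sinking 9 mm; let go, it comes back. The candles on the riser stand at least 60 mm away.
- short_foot (a point): Middle of the lower outer edge of the short near right foot (riser frame -75, -140, 9 mm; the foot ends 9 mm above the table), on the riser's right-hand (-y) side. The wedge goes in under this edge, moving along the riser's +y.
- wedge: Loose plywood wedge, 100 x 44 mm, 60 g, flat on the table right of the riser, thin end facing the short foot (within 0.25 rad, 20 mm sideways). Origin: centre of its underside; x to the thin end (x = 50 mm, 2 mm high; thick end face x = -50 mm, 20 mm high). It fills the gap when the foot's edge is at wedge x = 11 mm; there the push rises from under 1 N to several N; over 8 N may shove the riser.
- wedge_tip (a point): Middle of the wedge's thin end, at table level.
- candle_a: Layered candle in a tapered glass, 74 mm across its foot, 75 mm high; stands on the rear left of the riser. Origin: centre of its underside. Leave alone.
- candle_b: Same shape of candle, on the rear middle of the riser. Origin: centre of its underside. Leave alone.
- candle_c: Same shape of candle, on the table beyond the wedge. Origin: centre of its underside. Leave alone.
- candle_d: Same shape of candle, on the table to the left. Origin: centre of its underside. Leave alone.
- offcut: Flat plywood block of even thickness, 90 x 45 x 20 mm, on the table beyond the wedge; no use as a wedge. Origin: centre of its underside. Leave alone.
- empty_glass: Empty candle glass, 68 mm across, 75 mm high, on the table to the left. Origin: centre of its underside. Leave alone.
- stir_spoon: Metal spoon, 170 mm long, lying on the table far to the right. Leave alone.
- pigment_jar: White jar, 52 mm across, 60 mm high, on the table to the right. Origin: centre of its underside. Leave alone.

How it is judged (in metres and radians):
On the way, in this order (a step that is already met when the one before it is completed fails the run):
1. the loose corner is pressed down by the fingers until the riser rocks (corner at least 4 mm lower), before it is wedged (contact force between the fingers and riser above 0.5 N and height (world z) of loose_corner below 0.066 m and contact force between wedge and riser below 0.1 N), for 0.1 s.
2. with the wedge under the short foot, the same corner is pressed with more than 4 N and does not dip by more than 2.5 mm, the wedge carrying the load (contact force between the fingers and riser above 4 N and horizontal distance between the grasp point and loose_corner below 0.06 m and height (world z) of loose_corner above 0.0675 m and contact force between wedge and riser above 1.5 N and x of short_foot in the frame of wedge between -0.004 and 0.021 m and y of short_foot in the frame of wedge between -0.028 and 0.028 m and angle between the x axis of wedge and the y axis of riser, either way round below 0.4 rad), for 0.2 s.
At the end, for the whole second after the job is handed in: Wedge flat on the table, thin end under the short foot: foot edge at -4 to +21 mm in the wedge's x and within 28 mm sideways, wedge within 0.4 rad of the riser's y; riser level within 0.025 rad and within 25 mm of where it stood; both at rest (x of short_foot in the frame of wedge between -0.004 and 0.021 m and y of short_foot in the frame of wedge between -0.028 and 0.028 m and angle between the x axis of wedge and the y axis of riser, either way round below 0.4 rad and angle between riser's own z axis and vertical below 0.025 rad and distance of riser from where it was at the start of the episode below 0.025 m and height (world z) of wedge below 0.003 m and linear speed of each of riser, wedge below 0.01 m/s); the robot touches nothing.
It fails at once if the wedge is lifted off the table (by 12 mm or more) (height (world z) of wedge above 0.012 m).
It fails at once if the riser is lifted (by 15 mm or more) (height (world z) of riser above 0.015 m).
It fails at once if the riser is shoved more than 40 mm (distance of riser from where it was at the start of the episode above 0.04 m).
It fails at once if a candle or other bystander is shifted by more than 30 mm (distance of any of candle_a, candle_b, candle_c, candle_d, offcut, empty_glass, stir_spoon, pigment_jar from where it was at the start of the episode above 0.03 m).
It fails at once if a candle, glass or jar is tipped over (angle between any of candle_a, candle_b, candle_c, candle_d, empty_glass, pigment_jar's own z axis and vertical above 0.4 rad).
It also fails if it takes over 53 s, if anything falls off the work surface, if the arm or the gripper's body presses on something with over 40 N, if the wrist force passes 120 N, or if a joint passes its speed limit or range.

## Working session

There is one attempt and no reset: what is moved stays moved. The work goes in short steps, Python scripts to look and compute and a shell command to move; the robot and the scene stay as the last step left them, time stands still between calls to the robot, and variables do not carry over. Pictures are saved under pics/ and viewed, and the job is handed in when it is done.

```bash
mkdir -p pics; ls; python3 - <<'E'
from workcell import bot, optics
import cv2
for n in ("scene","top","wrist"):
    im=optics.camera(n); cv2.imwrite(f"pics/{n}0.png",im[:,:,::-1])
    p=optics.camera_params(n); print(n,p)
print(bot.get_obs())
E
```

```text
pics
scene {'camera_matrix': array([[506.44797053,   0.        , 319.21041468],
       [  0.        , 506.44797053, 204.037071  ],
       [  0.        ,   0.        ,   1.        ]]), 'D': array([-0.14714948,  0.        ,  0.        ,  0.        ,  0.        ]), 'R': array([[ 0.64593015,  0.76336834,  0.00655892],
       [ 0.62220913, -0.52147036, -0.58388736],
       [-0.44230084,  0.38123147, -0.81180818]]), 't': array([-0.39728458, -0.33735593,  2.03237723])}
top {'camera_matrix': array([[370.70667772,   0.        , 318.84737652],
       [  0.        , 370.70667772, 197.8226448 ],
       [  0.        ,   0.        ,   1.        ]]), 'D': array([-0.02517812,  0.        ,  0.        ,  0.        ,  0.        ]), 'R': array([[ 0.02160048, -0.99973756, -0.00763098],
       [-0.98308694, -0.01985106, -0.18206042],
       [ 0.18186116,  0.01143451, -0.98325773]]), 't': array([-0.01884496,  0.61023261,  0.98287287])}
wrist {'camera_matrix': array([[322.59292402,   0.        , 316.62850819],
       [  0.        , 322.59292402, 196.73680357],
       [  0.        ,   0.        ,   1.       
[... 381 characters left out ...]
0000e+00,  0.00000000e+00,
         1.00000000e+00]])}
{'time': 0.15, 'q': array([6.95577579e+01, 5.00396552e+00, 1.00461043e+01, 9.50992645e+01,
       6.14368207e-04, 9.00008967e+01]), 'qd': array([-0.1177671 , -0.20580861,  0.23955037,  0.07966444, -0.04478213,
       -0.0211906 ]), 'joint_efforts': array([-1.15950479e-03, -5.20761538e+01,  4.65042472e+01,  1.39579293e-02,
       -1.88339106e-05, -3.32361901e-05]), 'ee_pos': array([0.19203404, 0.5152098 , 0.23075587]), 'tcp_rot': array([-1.79999387e+02,  5.71257587e-02,  6.95568612e+01]), 'wrist_force': array([-0.00669381, -0.1152319 , -0.72653771]), 'torque': array([-0.02342395, -0.02023086,  0.01585597]), 'opening': 0.08536470437627665}
```

View pics/top0.png

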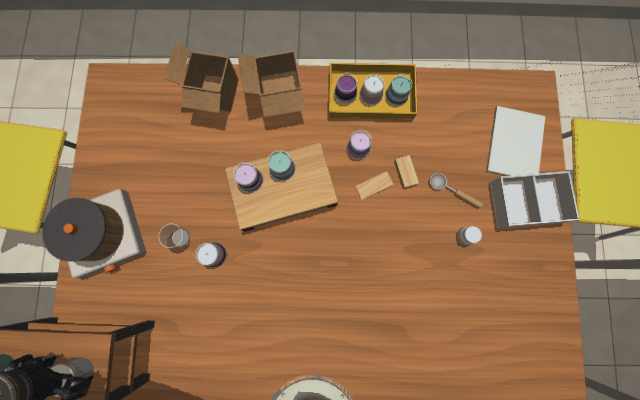

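View pics/scene0.png

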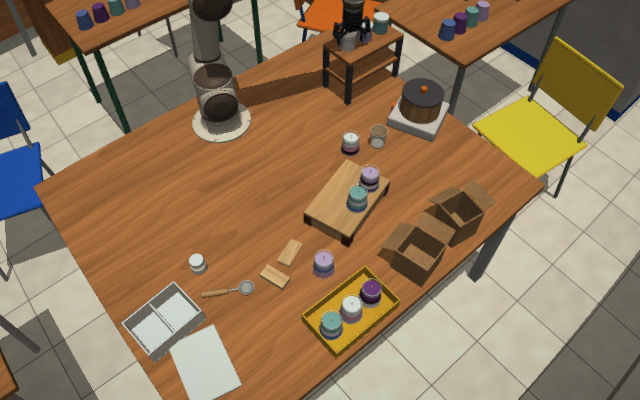

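The top view shows the riser with its near right corner at about (336,205), the wedge at about (374,186) and the offcut at (406,171). I'll zoom in and measure these.

```bash
cat > h.py <<'E'
import numpy as np, cv2
from workcell import bot, optics
def ray(n,uv,z):
    p=optics.camera_params(n)
    x=cv2.undistortPoints(np.array([[uv]],float),p["camera_matrix"],p["D"])[0,0]
    d=p["R"].T@np.array([x[0],x[1],1]); o=-p["R"].T@p["t"]
    return o+d*(z-o[2])/d[2]
def proj(n,X):
    p=optics.camera_params(n)
    return cv2.projectPoints(np.array(X,float).reshape(-1,3),cv2.Rodrigues(p["R"])[0],p["t"],p["camera_matrix"],p["D"])[0].reshape(-1,2)
E
python3 - <<'E'
import cv2
im=cv2.imread("pics/top0.png")[130:250,215:425]
cv2.imwrite("pics/top0z.png",cv2.resize(im,None,fx=3.8,fy=3.8,interpolation=cv2.INTER_CUBIC))
im=cv2.imread("pics/scene0.png")[150:300,240:400]
cv2.imwrite("pics/scene0z.png",cv2.resize(im,None,fx=4,fy=4,interpolation=cv2.INTER_CUBIC))
E
```

```text
(no output)
```

View pics/top0z.png

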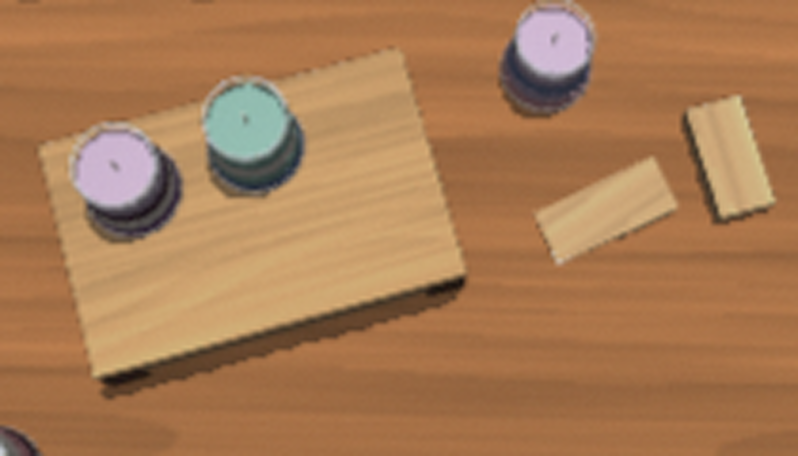

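View pics/scene0z.png

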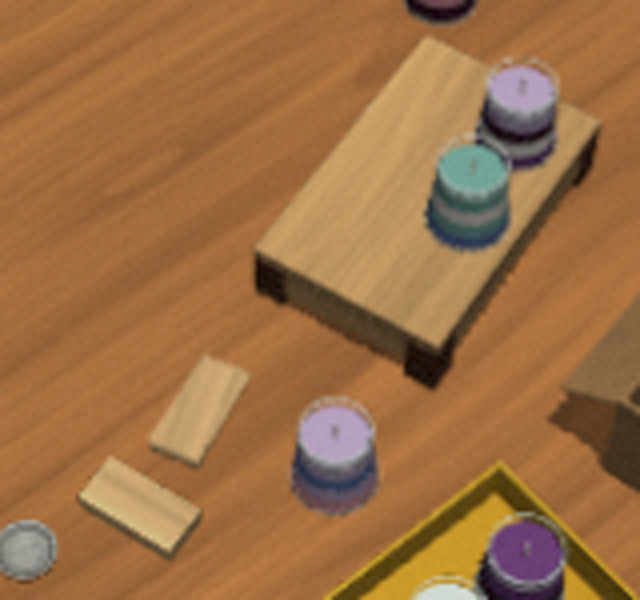

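```bash
python3 - <<'E'
from h import *
f=lambda n,x,y,z: ray(n,((x+.5)/3.8-.5+215,(y+.5)/3.8-.5+130),z) if n=="top" else ray(n,((x+.5)/4-.5+240,(y+.5)/4-.5+150),z)
T={k:f("top",*v,.07) for k,v in dict(RL=(40,147),RR=(399,47),NR=(464,275),NL=(96,378)).items()}
S={k:f("scene",*v,.07) for k,v in dict(RL=(600,124),RR=(440,350),NR=(256,248),NL=(430,38)).items()}
for k in T: print(k,T[k].round(4),S[k].round(4))
for D in(T,S):
    print("sides",[round(float(np.linalg.norm(D[a]-D[b])),3) for a,b in("RL RR","RR NR","NR NL","NL RL") and [("RL","RR"),("RR","NR"),("NR","NL"),("NL","RL")]])
    y=(D["NL"]-D["NR"]+D["RL"]-D["RR"]);print("yaw",np.degrees(np.arctan2(-y[0],y[1])),"c",np.mean(list(D.values()),0).round(4))
for n,q in (("top",[(535,213,.002),(558,264,.002),(655,157,.02),(678,206,.02)]),("scene",[(249,375,.002),(208,354,.002),(198,465,.02),(150,443,.02)])):
    P=[f(n,*v) for v in q]; print(n,np.round(P,4).tolist())
    tip=(P[0]+P[1])/2; th=(P[2]+P[3])/2; d=tip-th
    print("tip",tip.round(4),"thick",th.round(4),"len",np.linalg.norm(d[:2]),"w",np.linalg.norm((P[0]-P[1])[:2]),np.linalg.norm((P[2]-P[3])[:2]),"dir",np.degrees(np.arctan2(d[1],d[0])))
E
```

```text
RL [0.687  0.2593 0.07  ] [0.6919 0.2574 0.07  ]
RR [ 0.7694 -0.005   0.07  ] [ 0.7739 -0.0065  0.07  ]
NR [ 0.5972 -0.0558  0.07  ] [ 0.601  -0.0567  0.07  ]
NL [0.5167 0.2073 0.07  ] [0.5229 0.2093 0.07  ]
sides [0.277, 0.18, 0.275, 0.178]
yaw 17.15218695457968 c [0.6426 0.1015 0.07  ]
sides [0.276, 0.18, 0.277, 0.176]
yaw 16.806665367375693 c [0.6474 0.1009 0.07  ]
top [[0.6593, -0.1132, 0.002], [0.6192, -0.1311, 0.002], [0.7015, -0.2042, 0.02], [0.663, -0.2214, 0.02]]
tip [ 0.6392 -0.1221  0.002 ] thick [ 0.6823 -0.2128  0.02  ] len 0.10035488219889942 w 0.04395581201674534 0.042144569244606925 dir 115.3951282487509
scene [[0.6601, -0.1143, 0.002], [0.6219, -0.1277, 0.002], [0.7082, -0.2057, 0.02], [0.6674, -0.223, 0.02]]
tip [ 0.641 -0.121  0.002] thick [ 0.6878 -0.2144  0.02  ] len 0.10443713684185621 w 0.04056595204177812 0.04433695235306584 dir 116.59771123861944
```

```bash
python3 -m creep '[[-0.19,0.29,0,0,0,0.768,0],[-0.19,0.29,0,0,0,0.768,0],[-0.19,0.29,0,0,0,0.768,0],[-0.19,0.29,0,0,0,0.768,0],[-0.19,0.29,0,0,0,0.768,0],[-0.19,0.29,0,0,0,0.768,0],[-0.19,0.29,0,0,0,0.768,0],[-0.19,0.29,0,0,0,0.768,0]]'; python3 - <<'E'
from h import *
o=bot.get_obs();print(o["time"],o["ee_pos"],o["tcp_rot"],o["wrist_force"])
R=cv2.Rodrigues  # tool axes from rpy
from scipy.spatial.transform import Rotation as Ro
M=Ro.from_euler("xyz",o["tcp_rot"],degrees=True).as_matrix()
print("to press hover:",M.T@(np.array([.610,-.040,.16])-o["ee_pos"]))
f=lambda x,y,z: ray("top",((x+.5)/3.8-.5+215,(y+.5)/3.8-.5+130),z)
print("candle_c",f(545,72,.0),f(554,42,.075)); print("cand_b",f(255,155,.07),f(246,118,.145))
for p in [(688,112),(740,97),(773,203),(718,221)]: print("offcut",f(*p,.02))
E
```

```text
time: 0.95
ee_pos: [0.3998, 0.2321, 0.2311]
tcp_rot: [179.9, 0.0, 25.2]
wrist_force: [-0.5, 0.8, -0.5]
opening: 0.0004
0.95 [0.39979017 0.23208053 0.23106851] [1.79939587e+02 5.52492986e-03 2.52119983e+01] [-0.4727364   0.76973204 -0.47704202]
to press hover: [0.07429384 0.33562927 0.07141528]
candle_c [ 0.77494811 -0.1209292   0.        ] [ 0.77381025 -0.12042579  0.075     ]
cand_b [0.68395221 0.09952983 0.07      ] [0.69049486 0.09802643 0.145     ]
offcut [ 0.73814881 -0.23034626  0.02      ]
offcut [ 0.75113116 -0.27113801  0.02      ]
offcut [ 0.66687155 -0.29452563  0.02      ]
offcut [ 0.65185577 -0.25190939  0.02      ]
```

```bash
python3 -m creep '[[0.074,0.336,0.05,0,0,0,0],[0.074,0.336,0.05,0,0,0,0],[0.074,0.336,0.05,0,0,0,0],[0.074,0.336,0.05,0,0,0,0],[0.074,0.336,0.05,0,0,0,0],[0.074,0.336,0.05,0,0,0,0],[0.074,0.336,0.05,0,0,0,0],[0.074,0.336,0.05,0,0,0,0]]'; python3 -m creep '[[0,0,0,0,0,0,0],[0,0,0,0,0,0,0]]'; python3 - <<'E'
from h import *
o=bot.get_obs();print(o["time"],o["ee_pos"],o["tcp_rot"],o["wrist_force"])
im=optics.camera("wrist");cv2.imwrite("pics/w1.png",im[:,:,::-1])
E
```

```text
time: 1.75
ee_pos: [0.6108, -0.0386, 0.1779]
tcp_rot: [-179.9, 0.2, 25.3]
wrist_force: [-1.2, -0.3, -0.6]
opening: -0.0003
time: 1.95
ee_pos: [0.6088, -0.0341, 0.1815]
tcp_rot: [-180.0, 0.0, 25.6]
wrist_force: [-0.2, -0.2, 0.2]
opening: 0.0
1.95 [ 0.60877731 -0.03406106  0.18148103] [-1.79979670e+02  4.47925015e-03  2.56055468e+01] [-0.24025538 -0.15399358  0.23546758]
```

View pics/w1.png

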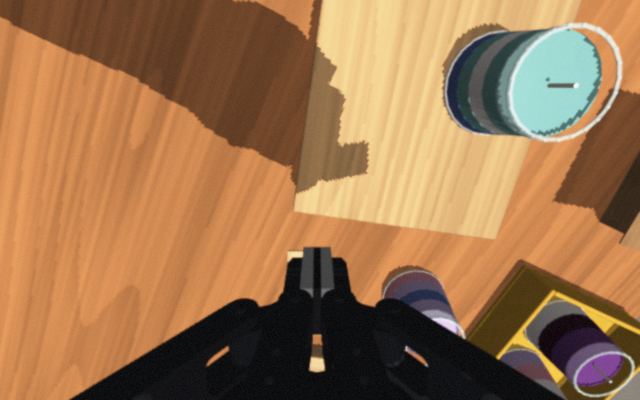

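The wrist view shows the riser's near right corner at (295,211), its rear right corner at (496,239) and the shut fingertips at (316,250). I'll cast these rays.

```bash
cat >> h.py <<'E'
from scipy.spatial.transform import Rotation as Ro
def wray(uv,z,o):
    p=optics.camera_params("wrist"); M=Ro.from_euler("xyz",o["tcp_rot"],degrees=True).as_matrix()
    x=cv2.undistortPoints(np.array([[uv]],float),p["camera_matrix"],p["D"])[0,0]
    m=p["mount"]; d=M@(m[:3,:3]@np.array([x[0],x[1],1])); c=M@m[:3,3]+o["ee_pos"]
    return c+d*(z-c[2])/d[2]
def to_tool(X,o):
    return Ro.from_euler("xyz",o["tcp_rot"],degrees=True).as_matrix().T@(np.array(X)-o["ee_pos"])
E
python3 - <<'E'
from h import *
o=bot.get_obs();print(o["ee_pos"])
NR=wray((295,211),.07,o);RR=wray((496,239),.07,o);print(NR,RR,np.linalg.norm(NR-RR))
ex=(RR-NR)/np.linalg.norm(RR-NR);ey=np.array([-ex[1],ex[0],0]);print("yaw",np.degrees(np.arctan2(ex[1],ex[0])))
lc=NR+.015*ex+.015*ey;sf=NR+.015*ex;print("lc",lc,"sf",sf,"tool delta",to_tool(lc,o))
E
```

```text
[ 0.60879068 -0.03385351  0.1819045 ]
[ 0.60010126 -0.05625851  0.07      ] [ 0.76981477 -0.00408818  0.07      ] 0.1775511726283451
yaw 17.08755073265137
lc [ 0.61003163 -0.03751317  0.07      ] sf [ 0.61443912 -0.05185102  0.07      ] tool delta [-0.00052736  0.0038272   0.11190453]
```

```bash
python3 -m creep '[[0,0.004,0.03,0,0,0,0],[0,0.004,0.06,0,0,0,0],[0,0.004,0.08,0,0,0,0],[0,0.004,0.095,0,0,0,0],[0,0.004,0.1,0,0,0,0],[0,0.004,0.102,0,0,0,0],[0,0.004,0.102,0,0,0,0]]'; python3 -m creep '[[0,0,0.002,0,0,0,0],[0,0,0.004,0,0,0,0],[0,0,0.006,0,0,0,0],[0,0,0.008,0,0,0,0]]'
```

```text
time: 2.7
ee_pos: [0.6113, -0.0385, 0.0803]
tcp_rot: [180.0, -0.1, 25.6]
wrist_force: [0.5, 0.5, 0.6]
opening: 0.0003
time: 3.1
ee_pos: [0.611, -0.0388, 0.0713]
tcp_rot: [180.0, -0.0, 25.5]
wrist_force: [1.5, 0.1, 0.5]
opening: 0.0003
```

```bash
for i in 1 2 3 4; do python3 -m creep '[[0,0,0.001,0,0,0,0],[0,0,0.002,0,0,0,0]]' | egrep "pos|force"; done
```

```text
ee_pos: [0.6107, -0.039, 0.0696]
wrist_force: [-2.7, -1.7, 6.7]
ee_pos: [0.6104, -0.0395, 0.0682]
wrist_force: [-5.7, -4.7, 10.0]
ee_pos: [0.6104, -0.0397, 0.0664]
wrist_force: [-7.1, -5.6, 10.2]
ee_pos: [0.6105, -0.0399, 0.0645]
wrist_force: [-7.6, -6.2, 11.5]
```

```bash
python3 -m creep '[[0,0,0.001,0,0,0,0],[0,0,0.001,0,0,0,0],[0,0,0.001,0,0,0,0],[0,0,0.001,0,0,0,0]]' | egrep "pos|force"; python3 - <<'E'
from h import *
im=optics.camera("scene")[150:300,240:400];cv2.imwrite("pics/s_press.png",cv2.resize(im[:,:,::-1],None,fx=4,fy=4,interpolation=cv2.INTER_CUBIC))
E
```

```text
ee_pos: [0.6107, -0.0398, 0.0635]
wrist_force: [-6.3, -6.3, 9.8]
```

View pics/s_press.png

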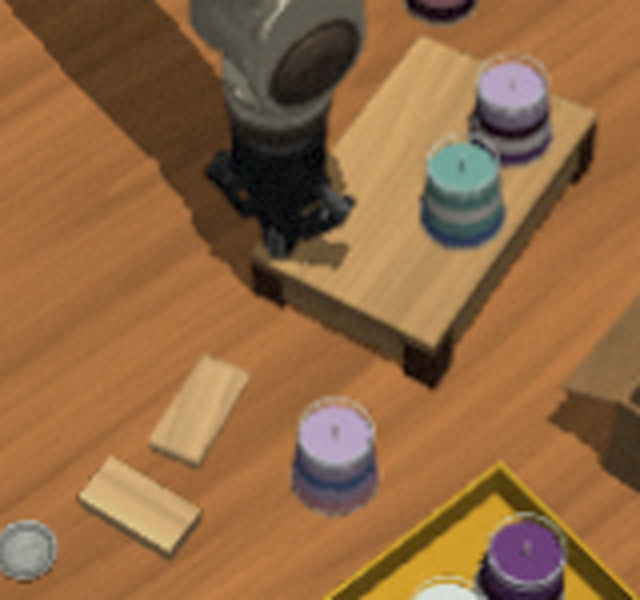

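The riser visibly tilts, with both candles leaning toward the pressed corner. I'll release it and look again.

```bash
python3 -m creep '[[0,0,-0.004,0,0,0,0],[0,0,-0.008,0,0,0,0],[0,0,-0.012,0,0,0,0],[0,0,-0.03,0,0,0,0],[0,0,-0.07,0,0,0,0],[0,0,-0.11,0,0,0,0],[0,0,-0.11,0,0,0,0]]' | egrep "pos|force";  python3 - <<'E'
from h import *
o=bot.get_obs()
im=optics.camera("wrist");cv2.imwrite("pics/w2.png",im[:,:,::-1])
sf=np.array([.6144,-.052,0]);th=np.array([.685,-.2135,0])
print(o["ee_pos"],o["tcp_rot"], "to pre-view", to_tool([.66,-.20,.20],o))
im=optics.camera("scene")[150:300,240:400];cv2.imwrite("pics/s2.png",cv2.resize(im[:,:,::-1],None,fx=4,fy=4,interpolation=cv2.INTER_CUBIC))
E
```

```text
ee_pos: [0.6127, -0.0388, 0.1783]
wrist_force: [-0.0, -0.2, -0.3]
[ 0.61268416 -0.0388384   0.17827843] [179.77985143  -0.387388    25.56413862] to pre-view [-0.02671342  0.16588505 -0.02126546]
```

View pics/s2.png

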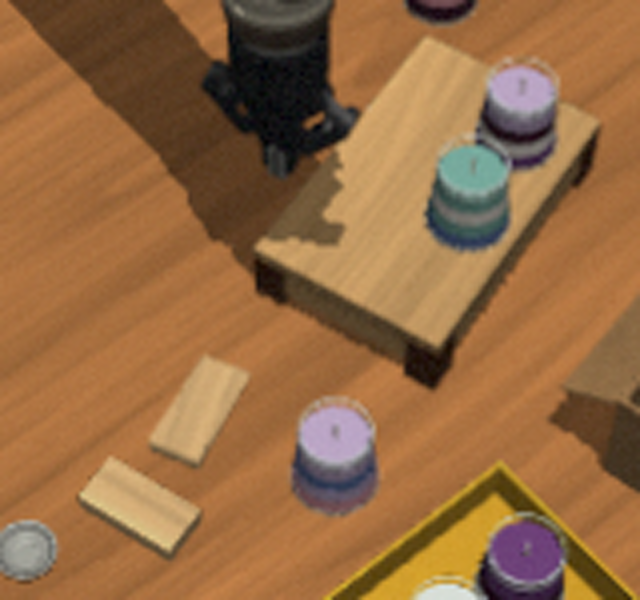

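The corner has come back up. Next I'll look at the wedge from the wrist, offset sideways so the fingers don't hide it.

```bash
python3 -m creep '[[-0.1,0.12,-0.02,0,0,0,0],[-0.1,0.12,-0.02,0,0,0,0],[-0.1,0.12,-0.02,0,0,0,0],[-0.1,0.12,-0.02,0,0,0,0],[-0.1,0.12,-0.02,0,0,0,0],[-0.1,0.12,-0.02,0,0,0,0],[-0.1,0.12,-0.02,0,0,0,0]]' | egrep "pos|force";  python3 - <<'E'
from h import *
o=bot.get_obs()
im=optics.camera("wrist");cv2.imwrite("pics/w3.png",im[:,:,::-1])
print(o["ee_pos"].tolist(),o["tcp_rot"].tolist())
E
```

```text
ee_pos: [0.5726, -0.1888, 0.1915]
wrist_force: [-0.4, 0.6, 0.3]
[0.572603406257299, -0.18877353150601103, 0.19147671962958254] [-179.9406642280283, 0.0437950969728257, 25.6440582346057]
```

View pics/w3.png

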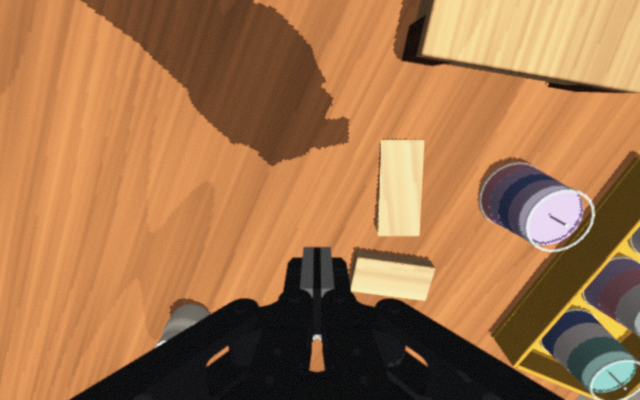

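```bash
python3 - <<'E'
from h import *
o=dict(ee_pos=np.array([0.5726,-0.18877,0.19148]),tcp_rot=[-179.9406642280283, 0.0437950969728257, 25.6440582346057])
q=[(380,140,.002),(424,140,.002),(377,235,.02),(419,237,.02)]
P=[wray(a[:2],a[2],o) for a in q]; tip=(P[0]+P[1])/2;th=(P[2]+P[3])/2;d=tip-th
print(np.round(P,4),"tip",tip,"th",th,"len",np.linalg.norm(d[:2]),np.linalg.norm(P[0]-P[1]),np.linalg.norm(P[2]-P[3]),"dir",np.degrees(np.arctan2(d[1],d[0])))
O=[wray(a[:2],a[2],o) for a in [(357,257,.02),(434,268,.02),(427,300,.02),(361,249,0),(434,262,0)]];print("offcut",np.round(O,4))
u=d.copy();u[2]=0;u/=np.linalg.norm(u);print("gap of offcut corners along -u:",[(th-x)@u for x in O])
print("foot in line:", ((np.array([.6144,-.052,0])-tip)@u))
print("thick in tool",to_tool(th,bot.get_obs()),bot.get_obs()["ee_pos"])
E
```

```text
[[ 0.6181 -0.1321  0.002 ]
 [ 0.6589 -0.1124  0.002 ]
 [ 0.6607 -0.2213  0.02  ]
 [ 0.7027 -0.2037  0.02  ]] tip [ 0.6385184  -0.12224925  0.002     ] th [ 0.68169029 -0.21249801  0.02      ] len 0.10004323816959582 0.04523327253408035 0.045450409501060905 dir 115.56484242309224
offcut [[ 0.6539 -0.2541  0.02  ]
 [ 0.7379 -0.2292  0.02  ]
 [ 0.7536 -0.2688  0.02  ]
 [ 0.6606 -0.2519  0.    ]
 [ 0.7464 -0.2298  0.    ]]
gap of offcut corners along -u: [np.float64(0.02557591413085603), np.float64(0.03936185256695901), np.float64(0.08186458376137087), np.float64(0.026419276713804764), np.float64(0.0434830211962806)]
foot in line: 0.0737795432580175
thick in tool [0.08810304 0.06873937 0.17155886] [ 0.57266373 -0.1887627   0.19166692]
```

```bash
python3 -m creep '[[0.045,0.042,0.05,0,0,0,0],[0.088,0.084,0.08,0,0,0,0],[0.088,0.084,0.12,0,0,0,0],[0.088,0.084,0.145,0,0,0,0],[0.088,0.084,0.145,0,0,0,0],[0.088,0.084,0.145,0,0,0,0],[0.088,0.084,0.145,0,0,0,0]]' | egrep "pos|rot|force";  python3 - <<'E'
from h import *
o=bot.get_obs()
im=optics.camera("wrist");cv2.imwrite("pics/w4.png",im[:,:,::-1])
print(o["q"],"err to target", to_tool([.6885,-.226,.008],o))
E
```

```text
ee_pos: [0.6889, -0.2276, 0.0506]
tcp_rot: [179.9, -0.1, 25.6]
wrist_force: [0.6, 0.1, -0.2]
[-1.82831050e+01  2.93627773e+01  2.02862587e+01  8.07211169e+01
  1.14333169e-03  4.61179755e+01] err to target [ 0.00023483 -0.00170742  0.04263573]
```

View pics/w4.png

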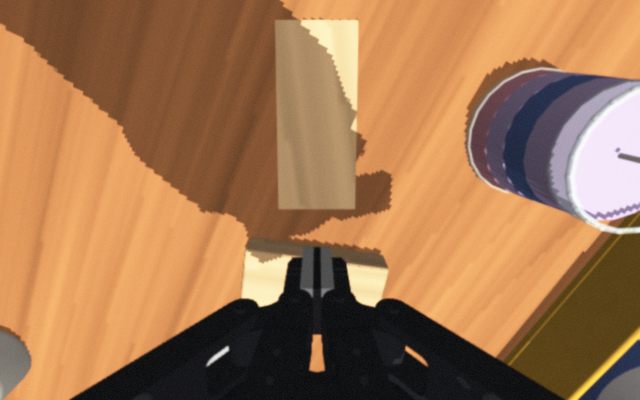

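```bash
python3 - <<'E'
from h import *
o=bot.get_obs()
for uv,z in [((278,209),.02),((355,209),.02),((276,20),.002),((358,19),.002),((247,238),0),((385,252),0),((246,252),.02),((387,267),.02)]: print(uv,to_tool(wray(uv,z,o),o).round(4))
p=optics.camera_params("wrist");m=np.linalg.inv(p["mount"])
X=np.array([[0,y,z] for z in(0.,-.019) for y in(-.011,0,.011)])
print(cv2.projectPoints(X,cv2.Rodrigues(m[:3,:3])[0],m[:3,3],p["camera_matrix"],p["D"])[0].reshape(-1,2).round(1))
E
```

```text
(278, 209) [-0.0215 -0.0168  0.031 ]
(355, 209) [ 0.0229 -0.0168  0.0311]
(276, 20) [-0.0208 -0.117   0.0487]
(358, 19) [ 0.0226 -0.1175  0.0488]
(247, 238) [-0.0455  0.0116  0.051 ]
(385, 252) [0.0469 0.0222 0.0513]
(246, 252) [-0.042   0.0111  0.031 ]
(387, 267) [0.0441 0.0216 0.0313]
[[315.1 242.9]
 [315.1 262.6]
 [315.2 281.4]
 [314.9 263. ]
 [315.  284.6]
 [315.  305.1]]
```

The fingertips are centred behind the thick end, about 6 mm clear of the wedge and about 4 mm clear of the offcut. I'll lower them now.

```bash
python3 -m creep '[[0,-0.001,0.01,0,0,0,0],[0,-0.001,0.02,0,0,0,0],[0,-0.001,0.03,0,0,0,0],[0,-0.001,0.036,0,0,0,0],[0,-0.001,0.041,0,0,0,0],[0,-0.001,0.041,0,0,0,0],[0,-0.001,0.041,0,0,0,0]]' | egrep "pos|rot|force"; python3 -m creep '[[0,-0.004,0,0,0,0,0],[0,-0.008,0,0,0,0,0],[0,-0.012,0,0,0,0,0],[0,-0.016,0,0,0,0,0],[0,-0.02,0,0,0,0,0],[0,-0.02,0,0,0,0,0]]' | egrep "time|pos|rot|force"; python3 - <<'E'
from h import *
o=bot.get_obs()
im=optics.camera("wrist");cv2.imwrite("pics/w5.png",im[:,:,::-1])
E
```

```text
ee_pos: [0.6877, -0.2271, 0.0063]
tcp_rot: [-180.0, -0.0, 25.6]
wrist_force: [0.4, 0.1, -0.6]
time: 7.95
ee_pos: [0.6788, -0.2084, 0.0064]
tcp_rot: [-180.0, -0.0, 25.6]
wrist_force: [0.5, 0.2, 0.7]
```

View pics/w5.png

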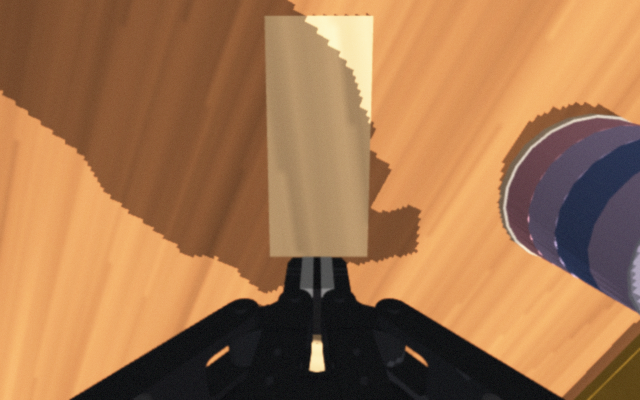

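The wedge moves squarely with the fingers, its thick edge at v≈257. About 97 mm remain, and the foot lies about 9 mm to the right of the wedge's line, so I'll turn slightly as I push.

```bash
python3 -m creep '[[0.0002,-0.007,0,0,0,0.01,0],[0.0004,-0.014,0,0,0,0.02,0],[0.0007,-0.021,0,0,0,0.03,0],[0.001,-0.028,0,0,0,0.04,0],[0.0014,-0.035,0,0,0,0.05,0],[0.0018,-0.041,0,0,0,0.06,0],[0.0022,-0.047,0,0,0,0.07,0],[0.0022,-0.047,0,0,0,0.07,0]]' | egrep "time|pos|rot|force"; python3 - <<'E'
from h import *
o=bot.get_obs()
im=optics.camera("wrist");cv2.imwrite("pics/w6.png",im[:,:,::-1])
print(o["ee_pos"].tolist(),o["tcp_rot"].tolist())
E
```

```text
time: 8.8
ee_pos: [0.6605, -0.1649, 0.0064]
tcp_rot: [-180.0, 0.0, 21.6]
wrist_force: [0.2, -0.5, -0.2]
[0.6604643381099908, -0.16486380471245166, 0.006366382085709395] [-179.98396770323905, 0.003477924870908564, 21.55584752697609]
```

View pics/w6.png

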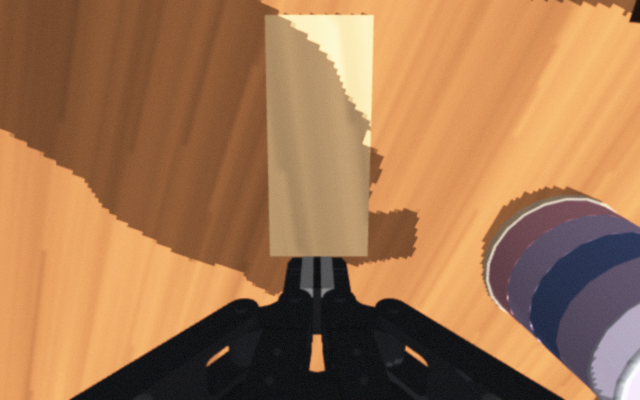

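```bash
python3 -m creep '[[0,-0.007,0,0,0,0,0],[0,-0.014,0,0,0,0,0],[0,-0.021,0,0,0,0,0],[0,-0.028,0,0,0,0,0],[0,-0.034,0,0,0,0,0],[0,-0.038,0,0,0,0,0],[0,-0.04,0,0,0,0,0],[0,-0.04,0,0,0,0,0]]' | egrep "time|pos|rot|force"; python3 - <<'E'
from h import *
for i in range(4): 
    im=optics.camera("wrist"); print(bot.get_obs()["wrist_force"])
cv2.imwrite("pics/w7.png",im[:,:,::-1])
E
```

```text
time: 9.65
ee_pos: [0.6459, -0.1281, 0.0062]
tcp_rot: [-180.0, 0.0, 21.6]
wrist_force: [0.3, -0.5, 0.6]
[0.14130813 0.42367906 0.25231071]
[ 0.1652979  -0.21291215  0.71678094]
[ 0.24751767  0.03291943 -1.18095061]
[-0.65864745  0.44704015 -1.14486432]
```

View pics/w7.png

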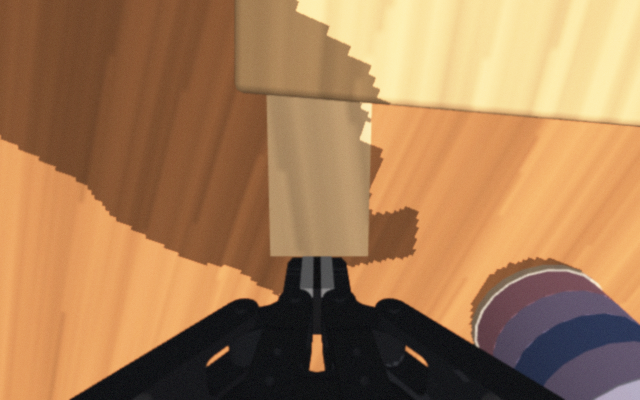

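The thin end is now under the foot, and the riser's edge crosses the wedge at v≈95. I'll creep from here, watching the force.

```bash
for i in 1 2 3; do python3 -m creep '[[0,-0.001,0,0,0,0,0],[0,-0.002,0,0,0,0,0],[0,-0.002,0,0,0,0,0]]' | egrep "pos|force"; done
```

```text
ee_pos: [0.6452, -0.1266, 0.0062]
wrist_force: [0.9, 0.9, 0.3]
ee_pos: [0.6445, -0.1246, 0.0063]
wrist_force: [-0.3, -0.1, 0.1]
ee_pos: [0.6438, -0.1228, 0.0063]
wrist_force: [-0.3, -0.2, -0.5]
```

```bash
for i in 1 2 ; do python3 -m creep '[[0,-0.001,0,0,0,0,0],[0,-0.001,0,0,0,0,0]]' | egrep "pos|force"; done
```

```text
ee_pos: [0.6435, -0.1219, 0.0063]
wrist_force: [0.3, 0.4, 0.1]
ee_pos: [0.6431, -0.121, 0.0063]
wrist_force: [0.2, 0.0, -0.1]
```

```bash
for i in 1 2 3; do python3 -m creep '[[0,-0.0005,0,0,0,0,0],[0,-0.001,0,0,0,0,0],[0,-0.001,0,0,0,0,0]]' | egrep "pos|force"; done
```

```text
ee_pos: [0.6427, -0.1201, 0.0063]
wrist_force: [-0.2, 0.3, -0.4]
ee_pos: [0.6424, -0.1194, 0.0063]
wrist_force: [1.3, -1.0, -0.4]
ee_pos: [0.6422, -0.1188, 0.0064]
wrist_force: [2.3, -5.4, -2.0]
```

The push force has risen to about 5.8 N, so the wedge is snug. I'll back off, raise the hand and look.

```bash
python3 -m creep '[[0,0.003,0,0,0,0,0],[0,0.008,0,0,0,0,0],[0,0.012,0,0,0,0,0],[0,0.012,-0.04,0,0,0,0],[0,0.012,-0.08,0,0,0,0],[0,0.012,-0.12,0,0,0,0],[0,0.012,-0.12,0,0,0,0],[0,0.012,-0.12,0,0,0,0]]' | egrep "pos|force"; python3 - <<'E'
from h import *
o=bot.get_obs()
im=optics.camera("wrist"); print(o["ee_pos"].tolist(),o["tcp_rot"].tolist())
cv2.imwrite("pics/w8.png",im[:,:,::-1])
E
```

```text
ee_pos: [0.647, -0.1297, 0.1274]
wrist_force: [0.8, 0.9, 0.0]
[0.6470378050643457, -0.12967869666888932, 0.12736335389705952] [179.94315265433124, -0.10771076513790694, 21.539693758200194]
```

View pics/w8.png

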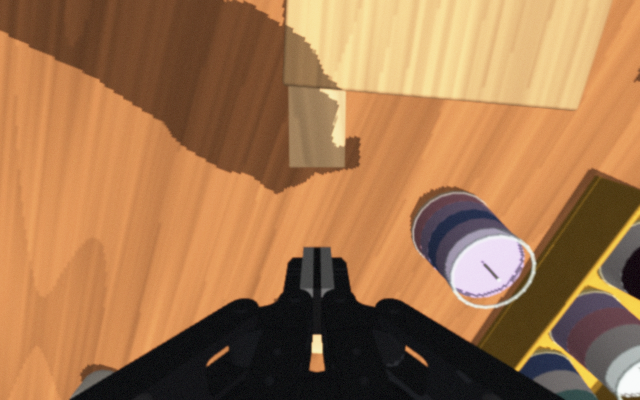

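```bash
python3 - <<'E'
from h import *
o=bot.get_obs()
NR=wray((285,83),.07,o);RR=wray((576,108),.07,o);ex=(RR-NR)/np.linalg.norm(RR-NR);ey=np.array([-ex[1],ex[0],0])
print("riser",NR,np.linalg.norm(RR-NR),np.degrees(np.arctan2(ex[1],ex[0])))
sf=NR+.015*ex;sf[2]=0;lc=sf+.015*ey
a=wray((290,166),.02,o);b=wray((345,166),.02,o);t=(b-a);print("w",np.linalg.norm(t));t/=np.linalg.norm(t);u=np.array([-t[1],t[0],0]);th=(a+b)/2
org=th+.05*u
print("wedge dir",np.degrees(np.arctan2(u[1],u[0])),"sf in wedge x,y",(sf-org)@u,-(sf-org)@t,"lc",lc,"tool delta",to_tool([lc[0],lc[1],.085],o))
E
```

```text
riser [ 0.59849949 -0.05639335  0.07      ] 0.1738817555485647 17.04786322298934
w 0.043337764644543385
wedge dir 111.56457510182572 sf in wedge x,y 0.010231204546135611 0.004044535595814138 lc [ 0.60844284 -0.03765489  0.        ] tool delta [-0.00150667 -0.09933592  0.04082919]
```

The wedge sits with the foot edge at about x=10 mm and y=4 mm, and the riser hasn't moved. I'll press the corner again.

```bash
python3 -m creep '[[-0.001,-0.04,0,0,0,0,0],[-0.0015,-0.08,0,0,0,0,0],[-0.0015,-0.1,0.02,0,0,0,0],[-0.0015,-0.1,0.045,0,0,0,0],[-0.0015,-0.1,0.05,0,0,0,0],[-0.0015,-0.1,0.053,0,0,0,0],[-0.0015,-0.1,0.053,0,0,0,0]]' | egrep "pos|force"; for i in 1 2 ; do python3 -m creep '[[0,0,0.0005,0,0,0,0],[0,0,0.001,0,0,0,0]]' | egrep "pos|force"; done
```

```text
ee_pos: [0.6083, -0.0374, 0.0731]
wrist_force: [-0.2, 0.1, 0.7]
ee_pos: [0.6088, -0.0374, 0.0731]
wrist_force: [0.7, 1.0, 0.3]
ee_pos: [0.6085, -0.0371, 0.0716]
wrist_force: [0.6, 0.1, 1.0]
```

```bash
for i in 1 2 ; do python3 -m creep '[[0,0,0.0005,0,0,0,0],[0,0,0.001,0,0,0,0]]' | egrep "pos|force"; done
```

```text
ee_pos: [0.6083, -0.037, 0.0703]
wrist_force: [0.9, 0.2, 0.0]
ee_pos: [0.6083, -0.037, 0.0701]
wrist_force: [-3.7, 0.0, 9.2]
```

```bash
python3 -m creep '[[0,0,0.0003,0,0,0,0],[0,0,0.0005,0,0,0,0],[0,0,0.0005,0,0,0,0]]' | egrep "pos|force";python3 -m creep '[[0,0,0,0,0,0,0],[0,0,0,0,0,0,0],[0,0,0,0,0,0,0],[0,0,0,0,0,0,0]]' | egrep "pos|force"
```

```text
ee_pos: [0.6083, -0.037, 0.07]
wrist_force: [-4.4, -0.4, 8.2]
ee_pos: [0.6083, -0.0369, 0.07]
wrist_force: [-3.3, 0.4, 8.7]
```

```bash
python3 -m creep '[[0,0,0.0005,0,0,0,0],[0,0,0.001,0,0,0,0],[0,0,0.001,0,0,0,0],[0,0,0.001,0,0,0,0],[0,0,0.001,0,0,0,0]]' | egrep "pos|force"
python3 -m creep '[[0,0,0.0005,0,0,0,0],[0,0,0.001,0,0,0,0],[0,0,0.001,0,0,0,0],[0,0,0.001,0,0,0,0],[0,0,0.001,0,0,0,0]]' | egrep "pos|force"
```

```text
ee_pos: [0.6084, -0.037, 0.0699]
wrist_force: [-5.9, 0.3, 15.6]
ee_pos: [0.6084, -0.037, 0.0699]
wrist_force: [-9.4, 0.4, 20.5]
```

The corner holds at z≈0.070 under 20 N, where unwedged it sank to 0.0635 at 10 N. I'll release, lift clear and check.

```bash
python3 -m creep '[[0,0,-0.003,0,0,0,0],[0,0,-0.008,0,0,0,0],[0,0.02,-0.03,0,0,0,0],[0,0.05,-0.07,0,0,0,0],[0,0.09,-0.1,0,0,0,0],[0,0.09,-0.12,0,0,0,0],[0,0.09,-0.12,0,0,0,0],[0,0.09,-0.12,0,0,0,0]]' | egrep "time|pos|force"; python3 - <<'E'
from h import *
o=bot.get_obs();print(o["ee_pos"].tolist(),o["tcp_rot"].tolist())
im=optics.camera("wrist");cv2.imwrite("pics/w9.png",im[:,:,::-1])
im=optics.camera("scene")[150:300,240:400];cv2.imwrite("pics/s9.png",cv2.resize(im[:,:,::-1],None,fx=4,fy=4,interpolation=cv2.INTER_CUBIC))
E
```

```text
time: 16.9
ee_pos: [0.6414, -0.1206, 0.1861]
wrist_force: [0.8, -0.1, -1.0]
[0.6413899937583898, -0.12058288384515603, 0.1861359309363012] [-179.98542297199026, 0.01336778553761135, 21.542860675567162]
```

View pics/w9.png

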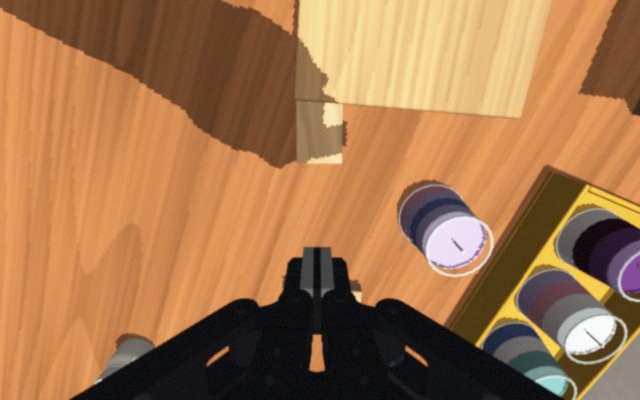

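View pics/s9.png

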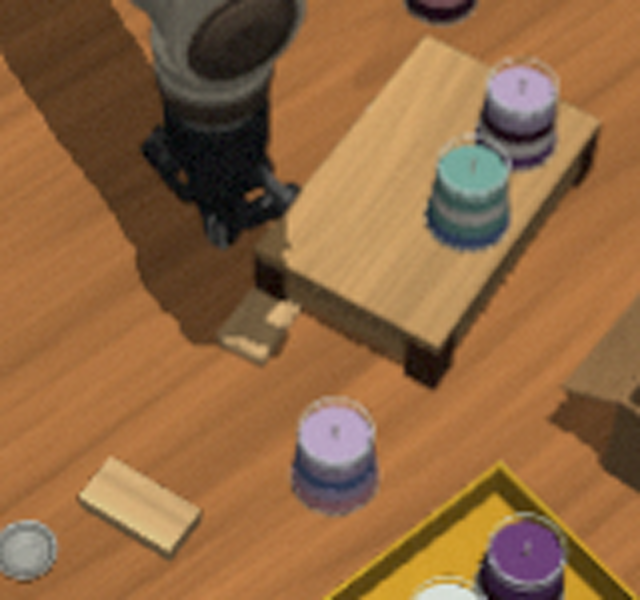

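```bash
python3 - <<'E'
from h import *
o=bot.get_obs()
NR=wray((295,99),.07,o);RR=wray((521,118),.07,o);ex=(RR-NR)/np.linalg.norm(RR-NR)
sf=NR+.015*ex;sf[2]=0
a=wray((297,162),.02,o);b=wray((342,163),.02,o);t=(b-a)/np.linalg.norm(b-a);u=np.array([-t[1],t[0],0]);org=(a+b)/2+.05*u
print(NR,np.degrees(np.arctan2(ex[1],ex[0])),(sf-org)@u,-(sf-org)@t)
bot.job_done()
E
```

```text
[ 0.59844073 -0.05662748  0.07      ] 17.084906410247758 0.009783676700552284 0.005623747003243782
the job is handed in; nothing more can be done
```

The wedge is snug under the short foot, the riser no longer rocks, and the job is handed in after about 17 s of the 53 s allowed.

- **First press:** the corner rocked down to about 63.5 mm under roughly 10 N. That is more than the 2–4 N you gave, and some of it was sideways drag. It came back up when released.
- **Wedging:** I pushed the wedge from its thick end with the shut fingers until the push force rose to about 5.8 N, then backed off.
- **Second press:** the fingertips, which rest on the corner, stayed at about 70 mm under 8 N and again under 20 N, so it no longer dips.
- **Last look before handing in:** the foot edge sits at about 10 mm in the wedge's x and 5 mm sideways, with the wedge about 5° from the riser's y. The riser shifted by no more than about 2 mm, which is within the measuring error.
- **Other things:** the candles and the offcut look untouched in the pictures. I didn't measure them again. The hand finished clear, with the fingertips about 186 mm above the table.

No check failed. I had no direct reading of the load on the wedge; I judged it from the corner holding under the press.

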